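# Set a foam-board sign for trimming and clamp it

## Robot

A 6-joint arm with a two-finger parallel gripper is mounted at the origin on a cart in front of the work surface, level with it; the furniture and walls round the work are solid. World frame = base frame: x ahead of the robot, y to its left, z up, the work surface at z = 0. Lengths are in mm, angles in rad, forces in N, time in s.
With the tool pointing down it reaches from about 200 to 875 mm from the base axis. Payload 3.4 kg.
Tool frame: the origin (TCP) lies at the very end of the fingers, on their centre line; the grasp point (between the pads) lies 19 mm behind it (robot.grip_depth is the distance from the TCP to the grasp point, in mm); z points along the fingers, y is the line along which they close (so a half turn about z gives the same grasp; the last joint's range is limited). The gripper opens to 94 mm and grips with 3 to 60 N. Pads are 16 mm wide; open, the fingers measure 119 mm over their backs; the gripper's body (75 mm by 177 mm) begins 78 mm behind the grasp point.
Start: joints at [-1.295, 0.276, 1.505, -0, 1.361, -0.121], TCP at [222.222, -530.361, 205.493] pointing down, gripper open.
Joint ranges: [-2.89, 2.89], [-0.75, 2.08], [0.22, 2.7], [-1.18, 4.32], [0.11, 2.71], [-2.7, 2.7]. Speed limits (rad/s): [2.57, 2.57, 3.14, 3.14, 3.14, 3.14].

## Interface

Orientations are given as a unit quaternion [x, y, z, w].
In Python, from plant import robot gives the robot as it stands.
- The arm moves only by the tool step_arm, never from a script. Its arguments are lists of equal length, an entry for each row: "linear": the shift along the tool's x, y, z in cm, a list of three; "delta_rot": the turn, a rotation vector about the tool's x, y, z in degrees, a list of three. A call has 1 to 8 rows; each row shifts and turns the commanded pose from where the row before left it, along the tool's axes as they then stand; what a row does not reach is not made up. A row lasts 1/12 s, in which the tool goes at most 41.7 mm and 7.16 degrees, less where a joint would pass 70% of its speed; a pose out of reach is approached as far as the arm can. A call is refused whole if a number of a shift passes 4.17 or a number of a turn 7.16, either way. A call with a gripper value outside its range is refused whole. "claw" is the opening, from -1 (shut) to 1 (fully open), so that 0 is half open, set as the call begins (left out, the last holds). The fingers move at their own pace and stop on an object; the grip force is fixed at half the most. Time passes only in rows, so rows that do not move let the fingers close. It gives the time, the measured TCP pose, the force, the opening and the grip force at its end, in the units of the state.
- robot.get_obs(): the state, without advancing time (a new reading comes with each control period).
- robot.camera(name): name is "scene" or "top"; returns a dict with "color" (384x512x3 uint8, red, green, blue), "K" (3x3 intrinsics, pixels), "dist_coeffs" ([k1, k2, p1, p2, k3] as OpenCV has them; the pictures are not rectified), "T" (4x4, takes a point from camera to world coordinates). Camera axes: x right, y up, looking along -z (the intrinsics and any distortion apply to the point x, -y, -z); pixel columns grow to the right and rows downward; lengths in mm; the calibration is good to about 2 mm. A picture is of the moment at which its call begins. There is no depth.
- robot.close_job(): hands the job in; it is judged then, once.
The state is a dict: "time": time; "joint_positions": joint angles; "qd": joint speeds; "effort": joint torques, N m; "tool_pos": TCP position; "orientation": TCP orientation; "force": force on the tool from outside, world axes, zero at the start; "ft_torque": the same for the moment, N m; "finger_gap": opening from 0.0 (shut) to 1.0 (fully open); "grasp_force": force on a finger pad.
Only numpy, scipy, OpenCV 4.12 (cv2) and the standard library are available. Lean on these libraries where they do the work, as an engineer would, in place of code of your own. Each camera call takes 0.05 s, during which the arm holds its last target. There are 200 camera calls.

## Task

Get the blue arrow sign on the guillotine trimmer ready for its cut: with the fingertips, push it flat along the bed until it lies square against the fence and its 20 mm white waste margin hangs out past the steel cutting edge, so that the printed crop line lies on that edge. Then gently press the red pad of the clamp bar down so that the bar clamps the sign, and finish while still holding it down. Never pick the sign up, and leave the other things on the worktop where they are.

Things in the scene. Friction and masses are not known exactly. Their poses are not given: they have to be found in the camera images.
- trimmer: Guillotine trimmer: grey board, fixed, cannot move. Origin on its underside, at worktop height. The flat gridded bed is 22 mm above the origin, x -110 to +118, y -180 to +180 mm. Cutting edge: its right side, y = -180 mm, along x. Fence: along y on the far side. Clamp bar inside the cutting edge, on two 8 mm posts at x -98 and +108, y -150 mm (15 mm knobs, tops 64 mm above origin).
- blade_arm (a point): Middle of the raised, fixed blade arm: trimmer x +111, y -186, z +180 mm. Keep clear: it stands almost upright, leaning a little to the robot, from the pivot bracket (x +122 to +168, y -200 to -164 mm) up to 320 mm high, within x +75 to +175, y -205 to -175 mm. Axes as the trimmer's.
- cut_edge (a point): Point on the cutting edge, at the bed's height: trimmer x +45, y -180, z +22 mm. A sign's part beyond it (trimmer -y) overhangs. Axes as the trimmer's.
- fence_face (a point): Foot of the fence's face (it looks to trimmer -x): trimmer x +100, y 0, z +22 mm; axes as the trimmer's. The fence is an aluminium rule bar, 10 mm high, y -132 to +175 mm.
- sign: Loose stiff foam-board sign, 110 (x) x 160 (y) x 5 mm, 50 g, flat on the bed, blue face with white arrow up. Origin: centre of underside. White waste margin: the 20 mm along its -y edge, ending at a black crop line at y -60 mm. Its +x edge (arrow's point) goes to the fence. It starts 20 to 45 mm off the fence, turned up to 0.3 rad, leading edge 65 to 150 mm short of the cutting edge.
- sign_lead (a point): Middle of the sign's leading (-y, white margin) edge, on its top face: sign x 0, y -80, z +5 mm.
- sign_far (a point): Middle of the sign's fence side (+x edge), on its top face: sign x +55, y 0, z +5 mm.
- clamp (a joint): Downward travel of the clamp bar in m: 0 = up, underside 14 mm above the bed (the sign slides under); about 0.009 = resting on the sign. Clear bar, 226 mm along trimmer x, 30 mm wide, centred on y -150 mm, top 44 mm above trimmer origin when up. Moves straight down wherever pressed, springs up when let go. 3 N starts it, 6 N brings it onto the sign, 10 to 15 N in all clamps well.
- clamp_pad (a point): Centre of the top of the red ribbed press pad on the clamp bar, pad 70 (trimmer x) x 34 mm; at trimmer x -45, y -150, z +48 mm when the bar is up. It goes down with the bar.
- offcut_0: White foam-board offcut strip, 110 x 20 x 5 mm, lying on the worktop to the right of the trimmer. Not part of the job and not to be disturbed.
- offcut_1: A second offcut strip, the same size, beside the first.
- finished_signs: Bystander: pile of five trimmed signs, 110 x 140 x 25 mm, right of the trimmer. Origin under its centre.
- marker: Bystander: black marker, 141 x 18 x 21 mm, lying just left of the trimmer.
- eraser: Bystander: eraser, 22 x 56 x 13 mm, left of the trimmer.

How it is judged (in metres and radians):
On the way:
1. the sign lies flat on the bed, square against the fence, with its margin out past the cutting edge, while the clamp is still up (y of sign_lead in the frame of trimmer between -0.204 and -0.196 m and x of sign_far in the frame of trimmer above 0.0965 m and angle between the x axis of sign and the x axis of trimmer, either way round below 0.045 rad and z of sign in the frame of trimmer between 0.019 and 0.025 m and value of joint clamp below 0.003 m), for 0.2 s.
At the end, for the whole second after the job is handed in: The sign lies flat on the bed within 3.5 mm of the fence and square to it (2.5 degrees), overhanging the cutting edge by 20 mm (within 4 mm), at rest; the fingers press the clamp bar (over 4 N) and the bar presses the sign (over 2 N) (y of sign_lead in the frame of trimmer between -0.204 and -0.196 m and x of sign_far in the frame of trimmer above 0.0965 m and angle between the x axis of sign and the x axis of trimmer, either way round below 0.045 rad and z of sign in the frame of trimmer between 0.019 and 0.025 m and value of joint clamp between 0.0065 and 0.0115 m and contact force between clamp and sign above 2 N and contact force between the fingers and clamp above 4 N and contact force between the fingers and sign below 0.3 N and linear speed of sign below 0.01 m/s); the arm keeps its last pose, push and grip.
It fails at once if the sign is lifted more than 8 mm off the bed, or drops off it (z of sign in the frame of trimmer above 0.03 m or z of sign in the frame of trimmer below 0.014 m).
It fails at once if the sign is tipped (angle between sign's own z axis and vertical above 0.15 rad).
It fails at once if something else on the worktop is moved more than 15 mm (distance of any of finished_signs, marker, eraser, offcut_0, offcut_1 from where it was at the start of the episode above 0.015 m).
It fails at once if the clamp is slammed or crushed down with more than 40 N (contact force between the fingers and clamp above 40 N).
It also fails if it takes over 67 s, if anything falls off the work surface, if the arm or the gripper's body presses on something with over 40 N, if the wrist force passes 120 N, or if a joint passes its speed limit or range.

## Working session

There is one attempt and no reset: what is moved stays moved. The work goes in short steps, Python scripts to look and compute and a tool call to move; the robot and the scene stay as the last step left them, time stands still between calls to the robot, and variables do not carry over. Pictures are saved under pics/ and viewed, at most 11 in all, crops included, and the job is handed in when it is done.

Besides the shell and the picture viewer there is one more tool, called after "Emit:" as name(argument=value, ...) on one line, values as JSON. step_arm: Moves the arm, as the interface text tells. Its arguments: {"type":"object","properties":{"linear":{"type":"array","items":{"type":"array","items":{"type":"number"}}},"delta_rot":{"type":"array","items":{"type":"array","items":{"type":"number"}}},"claw":{"type":"number"}},"required":["linear","delta_rot"]}

```bash
mkdir -p pics; ls
python3 - <<'E'
from plant import robot
import cv2
for n in("top","scene"):
    c=robot.camera(n); cv2.imwrite(f"pics/{n}0.png",c["color"][:,:,::-1]); print(n,c["K"],c["dist_coeffs"],c["T"])
print(robot.get_obs())
E
```

```text
pics
top [[415.93686396   0.         244.57792695]
 [  0.         415.93686396 193.01341232]
 [  0.           0.           1.        ]] [0.02530775 0.         0.         0.         0.        ] [[-1.11892317e-02  9.83008999e-01 -1.83216019e-01  4.06948142e+02]
 [-9.99936321e-01 -1.07307650e-02  3.49358440e-03 -4.09674519e+01]
 [ 1.46817687e-03  1.83243442e-01  9.83066471e-01  1.47357712e+03]
 [ 0.00000000e+00  0.00000000e+00  0.00000000e+00  1.00000000e+00]]
scene [[413.29440824   0.         264.31076426]
 [  0.         413.29440824 195.31489136]
 [  0.           0.           1.        ]] [0.01528175 0.         0.         0.         0.        ] [[-8.80565991e-01  2.86125504e-01 -3.77803827e-01  7.81140273e+01]
 [-4.73923554e-01 -5.31601498e-01  7.01994524e-01  1.00872821e+03]
 [ 1.74566420e-05  7.97202636e-01  6.03711816e-01  1.01459841e+03]
 [ 0.00000000e+00  0.00000000e+00  0.00000000e+00  1.00000000e+00]]
{'time': 0.1, 'joint_positions': array([-1.29499708e+00,  2.76504938e-01,  1.50598556e+00, -1.05256681e-05,
        1.36066893e+00, -1.21014829e-01]), 'qd': array([-0.00181828, -0.00179519, -0.00199078,  0.00071102, -0.00012223,
        0.00064879]), 'effort': array([ 2.41897120e-03, -4.05454910e+01, -2.37779582e+01,  7.04695727e-02,
        2.98399630e-02, -5.07399511e-05]), 'tool_pos': array([ 222.07572094, -529.8512948 ,  204.71487549]), 'orientation': array([ 9.80381289e-01,  1.97108892e-01, -6.56984279e-05, -7.80645146e-04]), 'force': array([ 0.03295825,  0.17285254, -0.32811363]), 'ft_torque': array([ 0.02709425, -0.03397726,  0.00349641]), 'grasp_force': 0.0, 'finger_gap': 0.9981590926290582}
```

View pics/top0.png

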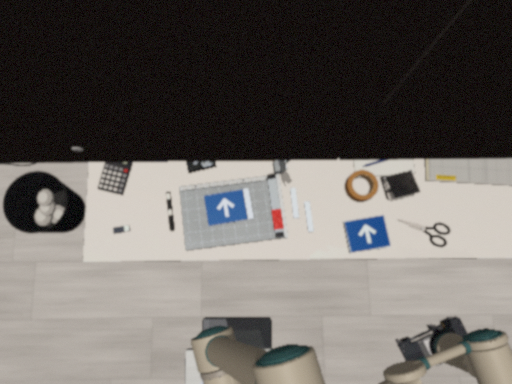

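View pics/scene0.png

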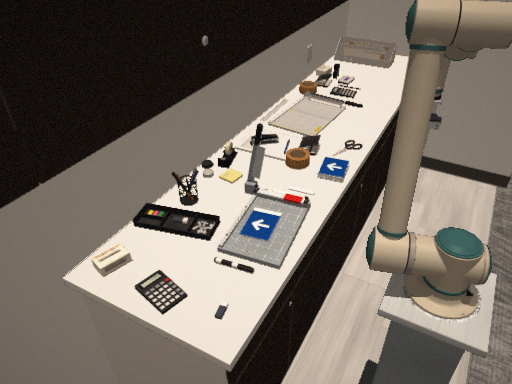

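Top view: the trimmer spans about x 180-285, y 178-248 px, with the sign at about (228,207), the red pad at (278,219) and the blade bracket near (282,168). The scene view agrees, with the sign at (262,225). Next I'll enlarge both.

```bash
cat > h.py <<'E'
import numpy as np, cv2
from plant import robot
F=np.diag([1.,-1,-1])
def px2w(c,uv,z):
    uv=np.asarray(uv,float).reshape(-1,1,2); n=cv2.undistortPoints(uv,c["K"],c["dist_coeffs"])[:,0]
    d=np.c_[n[:,0],-n[:,1],-np.ones(len(n))]@c["T"][:3,:3].T; o=c["T"][:3,3]
    return o+d*((np.asarray(z)-o[2])/d[:,2])[:,None]
def w2px(c,P):
    R=F@c["T"][:3,:3].T; t=-R@c["T"][:3,3]
    return cv2.projectPoints(np.asarray(P,float).reshape(-1,1,3),cv2.Rodrigues(R)[0],t,c["K"],c["dist_coeffs"])[0][:,0]
def crop(c,x,y,w,h,s,f):
    im=cv2.resize(c["color"][y:y+h,x:x+w],None,fx=s,fy=s,interpolation=cv2.INTER_CUBIC); cv2.imwrite(f,im[:,:,::-1])
E
python3 - <<'E'
from h import *
crop(robot.camera("top"),170,150,130,108,6,"pics/t1.png")
crop(robot.camera("scene"),210,120,112,150,4,"pics/s1.png")
E
```

```text
(no output)
```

View pics/t1.png

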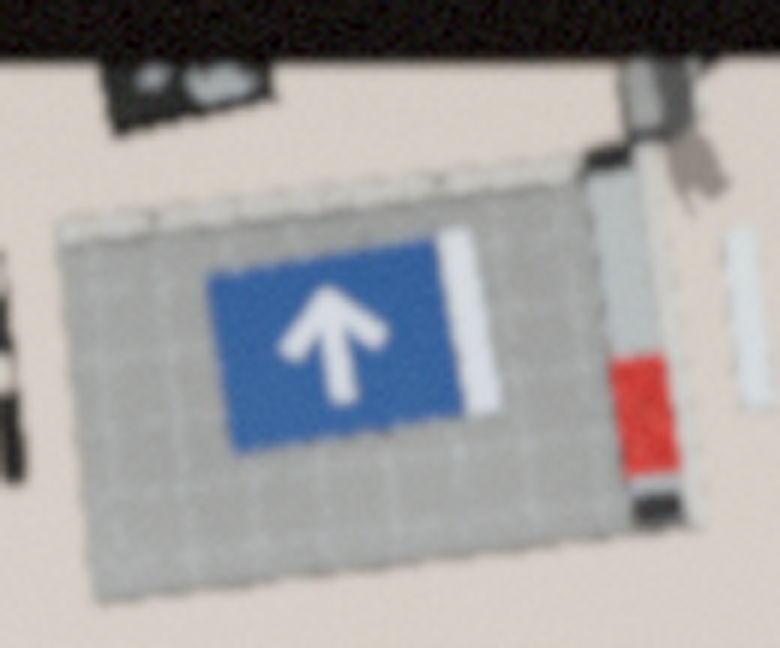

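View pics/s1.png

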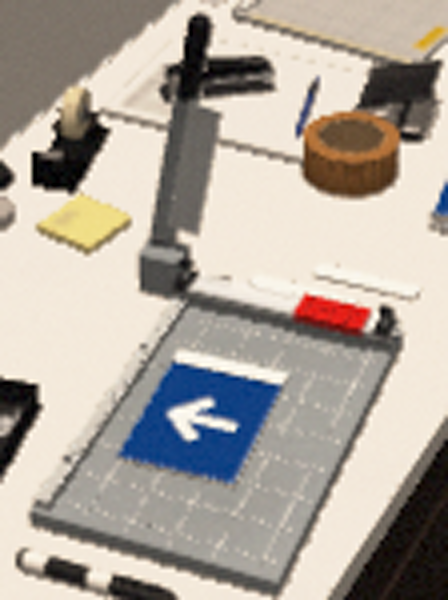

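Both crops are clear. In the top crop (6x) the bed corners are at (98,600) and (704,522), the knobs at (609,158) and (658,508), and the pad at (645,415). The sign corners are at (208,272), (234,452), (470,228) and (500,410).

```bash
cat >> h.py <<'E'
def Rz(a): return np.array([[np.cos(a),-np.sin(a),0],[np.sin(a),np.cos(a),0],[0,0,1]])
def fit(obs,p0,z0=0):
    from scipy.optimize import least_squares
    def pred(p,c,L): return w2px(c,np.asarray(L,float)@Rz(p[2]).T+[p[0],p[1],z0])
    f=lambda p:np.concatenate([(pred(p,c,L)-np.asarray(uv)).ravel() for c,L,uv in obs])
    r=least_squares(f,p0,x_scale=[100,100,.1],loss="soft_l1"); return r.x,r.fun.reshape(-1,2).round(1)
def un(pts,x,y,s): return (np.asarray(pts,float)+.5)/s-.5+[x,y]
E
cat > m.py <<'E'
from h import *
ct,cs=robot.camera("top"),robot.camera("scene")
T,r=fit([(ct,[[-110,180,22],[-110,-180,22],[108,-150,64],[-98,-150,64],[-45,-150,48]],un([[98,600],[704,522],[609,158],[658,508],[645,415]],170,150,6)),
 (cs,[[-110,-180,22],[-110,180,22],[-45,-150,48]],un([[400,342],[275,583],[333,312]],210,120,4))],[400,0,0]); print("trim",T,r.tolist())
C=[[55,80,5],[-55,80,5],[55,-80,5],[-55,-80,5]]
a=(ct,C,un([[208,272],[234,452],[470,228],[500,410]],170,150,6)); b=(cs,C,un([[120,457],[237,483],[176,352],[286,376]],210,120,4))
for o in ([a],[b],[a,b]):
    S,r=fit(o,[420,0,0],22); print("sign",S,r.tolist())
    d=Rz(-T[2])@[S[0]-T[0],S[1]-T[1],0]; print(" in trimmer",d,S[2]-T[2])
E
python3 m.py
```

```text
trim [ 6.09071065e+02 -1.87075013e+00  1.09298913e-01] [[-1.8, 0.2], [0.3, 0.6], [0.1, -1.0], [-0.0, -0.5], [-0.3, 0.1], [1.1, -3.1], [0.0, 0.1], [-0.2, -0.3]]
sign [6.29942252e+02 1.11601395e+01 1.51036714e-01] [[-0.6, -0.3], [-0.4, 0.4], [0.4, -0.1], [0.5, -0.0]]
 in trimmer [22.16807217 10.67647318  0.        ] 0.04173780141294334
sign [6.27367167e+02 1.38939090e+01 1.88078973e-01] [[-0.5, 0.5], [0.1, 0.5], [0.0, -0.4], [0.3, -0.9]]
 in trimmer [19.90655716 13.67482372  0.        ] 0.07878005994926685
sign [6.28988149e+02 1.19129050e+01 1.67599136e-01] [[-1.0, 0.4], [-0.3, 1.0], [-0.1, -0.2], [0.5, -0.1], [-1.0, -0.3], [-0.6, 0.1], [0.4, -0.9], [0.5, -1.1]]
 in trimmer [21.30177566 11.52882173  0.        ] 0.05830022319709974
```

```bash
cat > edge.py <<'E'
from h import *
from scipy.ndimage import map_coordinates, gaussian_filter
from scipy.optimize import least_squares
def refine(obs,p,z0,w=3.0,it=6):
    """obs: (cam, [(A,B),...]) model segments; snap to the strongest colour step along the image normal"""
    sh=np.linspace(-w,w,61)
    for k in range(it):
        pts,rep=[],[]
        for i,(c,segs) in enumerate(obs):
            im=[gaussian_filter(c["color"][...,j].astype(float),.6) for j in range(3)]
            for A,B in segs:
                A,B=np.array(A,float),np.array(B,float); L=A+(B-A)*np.linspace(.08,.92,25)[:,None]
                uv=w2px(c,L@Rz(p[2]).T+[p[0],p[1],z0]); d=uv[-1]-uv[0]; n=np.array([-d[1],d[0]])/np.hypot(*d)
                q=uv[:,None]+sh[:,None]*n
                g=sum(abs(np.gradient(map_coordinates(I,[q[...,1],q[...,0]],order=1),axis=1)) for I in im).mean(0)
                g=g*np.exp(-(sh/w)**2); j=g.argmax(); m=abs(np.arange(61)-j)<=8
                s=(sh*g)[m].sum()/g[m].sum(); pts.append((c,L,n,s,uv)); rep.append((i,round(s,2),round(g[j],1)))
        def f(x): return np.concatenate([((w2px(c,L@Rz(x[2]).T+[x[0],x[1],z0])-uv)@n-s)/5 for c,L,n,s,uv in pts])
        p=least_squares(f,p,x_scale=[100,100,.1],loss="soft_l1",f_scale=.1).x; w=max(1.5,w*.8); sh=np.linspace(-w,w,61)
    return p,rep
def rect(x0,x1,y0,y1,z): 
    a,b,c,d=[x0,y0,z],[x1,y0,z],[x1,y1,z],[x0,y1,z]; return [(a,b),(b,c),(c,d),(d,a)]
SIGN=rect(-55,55,-80,80,5)+[([-55,-60,5],[55,-60,5])]
pad=rect(-80,-10,-167,-133,48)
bed=[([-110,-170,22],[-110,170,22]),([-110,180,22],[95,180,22])]
fence=[([100,-130,32],[100,170,32])]
def trim(ct,cs): return refine([(ct,pad+bed+fence),(cs,pad+bed+fence)],[609,-2,.109],0)
def tf(S,T): return Rz(-T[2])@[S[0]-T[0],S[1]-T[1],0],S[2]-T[2]
E
python3 - <<'E'
from edge import *
ct,cs=robot.camera("top"),robot.camera("scene")
for n,o in (("t",[ct]),("s",[cs]),("ts",[ct,cs])):
    T,r=refine([(c,pad+bed+fence) for c in o],[609,-2,.109],0); print(n,T.round(3),r)
    S,r=refine([(c,SIGN) for c in o],[629,12,.167],22); print("  sign",S.round(3),r); print("  rel",tf(S,T))
E
```

```text
t [ 6.08587e+02 -2.56200e+00  1.15000e-01] [(0, np.float64(-0.15), np.float64(4.5)), (0, np.float64(-0.15), np.float64(3.8)), (0, np.float64(-0.15), np.float64(4.0)), (0, np.float64(-0.2), np.float64(3.6)), (0, np.float64(-0.21), np.float64(2.4)), (0, np.float64(0.01), np.float64(2.1)), (0, np.float64(0.16), np.float64(2.1))]
  sign [6.28339e+02 1.19840e+01 1.67000e-01] [(0, np.float64(-0.05), np.float64(2.9)), (0, np.float64(-0.2), np.float64(2.3)), (0, np.float64(-0.15), np.float64(2.6)), (0, np.float64(-0.2), np.float64(2.3)), (0, np.float64(-0.1), np.float64(5.5))]
  rel (array([21.29516076, 12.17707341,  0.        ]), np.float64(0.05168270950888987))
s [ 6.06334e+02 -1.80800e+00  1.21000e-01] [(0, np.float64(-0.1), np.float64(11.2)), (0, np.float64(-0.0), np.float64(10.0)), (0, np.float64(0.06), np.float64(3.4)), (0, np.float64(-0.05), np.float64(8.0)), (0, np.float64(-0.66), np.float64(7.1)), (0, np.float64(0.1), np.float64(6.0)), (0, np.float64(0.54), np.float64(6.0))]
  sign [6.28752e+02 1.21410e+01 1.67000e-01] [(0, np.float64(-0.09), np.float64(5.6)), (0, np.float64(-0.25),
[... 681 characters left out ...]
, np.float64(0.05), np.float64(8.0)), (1, np.float64(-0.91), np.float64(5.8)), (1, np.float64(0.01), np.float64(6.0)), (1, np.float64(0.29), np.float64(6.8))]
  sign [6.28419e+02 1.20530e+01 1.67000e-01] [(0, np.float64(-0.05), np.float64(2.9)), (0, np.float64(-0.2), np.float64(2.3)), (0, np.float64(-0.15), np.float64(2.6)), (0, np.float64(-0.15), np.float64(2.3)), (0, np.float64(-0.1), np.float64(5.5)), (1, np.float64(-0.09), np.float64(5.6)), (1, np.float64(-0.24), np.float64(5.5)), (1, np.float64(-0.05), np.float64(4.5)), (1, np.float64(-0.26), np.float64(4.6)), (1, np.float64(0.04), np.float64(13.9))]
  rel (array([22.3616847 , 11.74266381,  0.        ]), np.float64(0.04953348176993594))
```

```bash
cat > go.py <<'E'
import sys
from h import *
from scipy.spatial.transform import Rotation as R
T=np.array([608.2,-2.4,.116])
x,y,z,ph=map(float,sys.argv[1:5])   # target in trimmer frame, mm; ph deg of tool x rel. trimmer x
o=robot.get_obs(); M=R.from_quat(o["orientation"]).as_matrix()
W=Rz(T[2])@[x,y,z]+[T[0],T[1],0]
G=Rz(T[2]+np.radians(ph))@np.diag([1.,-1,-1])
print("t",o["time"],"now(trim)",(Rz(-T[2])@(o["tool_pos"]-[T[0],T[1],0])).round(1),"F",o["force"].round(1),"gap",round(o["finger_gap"],2))
print("tool shift cm",(M.T@(W-o["tool_pos"])/10).round(2),"in goal-oriented tool axes",(G.T@(W-o["tool_pos"])/10).round(2),"turn deg",np.degrees(R.from_matrix(M.T@G).as_rotvec()).round(2))
E
python3 go.py -60 12 80 0
```

```text
t 0.4 now(trim) [-444.5 -479.7  205.4] F [-0.  -0.5 -0.2] gap 1.0
tool shift cm [ 50.57 -36.59  12.55] in goal-oriented tool axes [ 38.45 -49.17  12.54] turn deg [-1.000e-02 -0.000e+00  1.609e+01]
```

Emit:
step_arm(linear=[[0,0,0],[0,0,0],[0,0,0],[2.1,-2.7,0],[2.1,-2.7,0],[2.1,-2.7,0],[2.1,-2.7,0],[2.1,-2.7,0]], delta_rot=[[0,0,5.36],[0,0,5.36],[0,0,5.36],[0,0,0],[0,0,0],[0,0,0],[0,0,0],[0,0,0]], claw=0.3)

```text
time: 1.07
tool_pos: [311.4, -382.7, 205.5]
orientation: [0.998, 0.058, 0.0, 0.0]
force: [1.0, 0.7, 0.5]
finger_gap: 0.652
grasp_force: 0.0
```

Emit:
step_arm(linear=[[2.1,-2.7,0],[2.1,-2.7,0],[2.1,-2.7,0],[2.1,-2.7,0],[2.1,-2.7,0],[2.1,-2.7,0],[2.1,-2.7,0],[2.1,-2.7,0]], delta_rot=[[0,0,0],[0,0,0],[0,0,0],[0,0,0],[0,0,0],[0,0,0],[0,0,0],[0,0,0]])

```text
time: 1.73
tool_pos: [453.3, -148.5, 205.7]
orientation: [0.998, 0.058, 0.0, 0.0]
force: [0.0, 0.1, 0.5]
finger_gap: 0.65
grasp_force: 0.0
```

```bash
python3 go.py -60 12 25 0
```

```text
t 1.7333 now(trim) [-170.8 -127.2  205.7] F [0.  0.1 0.5] gap 0.65
tool shift cm [ 11.07 -13.92  18.07] in goal-oriented tool axes [ 11.08 -13.92  18.07] turn deg [ 0.03 -0.03  0.01]
```

Emit:
step_arm(linear=[[2.2,-2.78,1],[2.2,-2.78,2],[2.2,-2.78,2.5],[2.2,-2.78,2.5],[2.2,-2.8,2],[0,0,2],[0,0,2],[0,0,1.5]], delta_rot=[[0,0,0],[0,0,0],[0,0,0],[0,0,0],[0,0,0],[0,0,0],[0,0,0],[0,0,0]])

```text
time: 2.4
tool_pos: [543.9, -0.4, 50.7]
orientation: [0.998, 0.059, -0.001, -0.0]
force: [-0.7, 0.1, 0.7]
finger_gap: 0.654
grasp_force: 0.0
```

```bash
python3 go.py -60 12 24.5 0
python3 - <<'E'
from h import *
crop(robot.camera("scene"),190,120,160,150,4,"pics/s2.png")
E
```

```text
t 2.4 now(trim) [-63.7   9.5  50.7] F [-0.7  0.1  0.7] gap 0.65
tool shift cm [ 0.37 -0.25  2.62] in goal-oriented tool axes [ 0.37 -0.25  2.62] turn deg [-0.02  0.11  0.12]
```

View pics/s2.png

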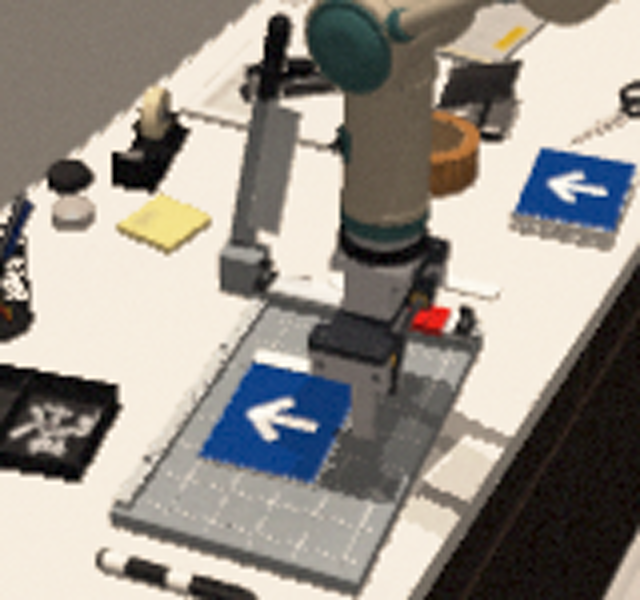

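The view shows the fingers beside the sign's -x edge at about crop (365,430), clear of the sign and above the bed. Next I'll descend.

Emit:
step_arm(linear=[[0.3,-0.2,0.9],[0,0,0.9],[0,0,0.5],[0,0,0.2],[0,0,0],[0,0,0]], delta_rot=[[0,0,0],[0,0,0],[0,0,0],[0,0,0],[0,0,0],[0,0,0]])

```text
time: 2.95
tool_pos: [547.5, 0.6, 27.9]
orientation: [0.998, 0.058, 0.0, 0.0]
force: [0.1, -0.8, -0.1]
finger_gap: 0.648
grasp_force: 0.0
```

```bash
python3 go.py 30 12 24.5 0
```

```text
t 2.95 now(trim) [-60.   10.   27.9] F [ 0.1 -0.8 -0.1] gap 0.65
tool shift cm [ 9.   -0.2   0.35] in goal-oriented tool axes [ 9.   -0.2   0.34] turn deg [ 0.02 -0.05 -0.01]
```

Emit:
step_arm(linear=[[0,0,0.35],[1,0,0],[1,0,0],[0.8,0,0],[0.8,0,0],[0.8,0,0],[0.8,0,0],[0.8,0,0]], delta_rot=[[0,0,0],[0,0,0],[0,0,0],[0,0,0],[0,0,0],[0,0,0],[0,0,0],[0,0,0]])

```text
time: 3.62
tool_pos: [589.7, 6.4, 22.3]
orientation: [0.998, 0.06, -0.019, 0.001]
force: [-36.4, -9.1, 29.7]
finger_gap: 0.651
grasp_force: 22.8
```

```bash
python3 go.py 30 12 24.5 0
```

```text
t 3.6167 now(trim) [-17.4  10.9  22.3] F [-36.4  -9.1  29.7] gap 0.65
tool shift cm [ 4.73 -0.1  -0.39] in goal-oriented tool axes [ 4.74 -0.11 -0.22] turn deg [-0.06  2.13  0.19]
```

I got the width wrong: the sign is 110 mm wide, so it meets the fence with the fingertips at x ≈ -18, and it's already there. Backing off now.

Emit:
step_arm(linear=[[-1.5,0,-0.1],[-1,0,-0.1],[-0.8,0,0],[-0.7,0,0],[0,0,0]], delta_rot=[[0,0,0],[0,0,0],[0,0,0],[0,0,0],[0,0,0]])

```text
time: 4.03
tool_pos: [566.1, 3.2, 26.1]
orientation: [0.998, 0.058, -0.0, -0.0]
force: [0.1, -0.8, -0.3]
finger_gap: 0.648
grasp_force: 0.0
```

```bash
python3 go.py -25 12 24.5 0
python3 - <<'E'
from edge import *
c=robot.camera("scene"); crop(c,190,120,160,150,4,"pics/s3.png")
E
```

```text
t 4.0333 now(trim) [-41.2  10.5  26.1] F [ 0.1 -0.8 -0.3] gap 0.65
tool shift cm [ 1.62 -0.15  0.16] in goal-oriented tool axes [ 1.62 -0.15  0.16] turn deg [-0.    0.01  0.  ]
```

View pics/s3.png

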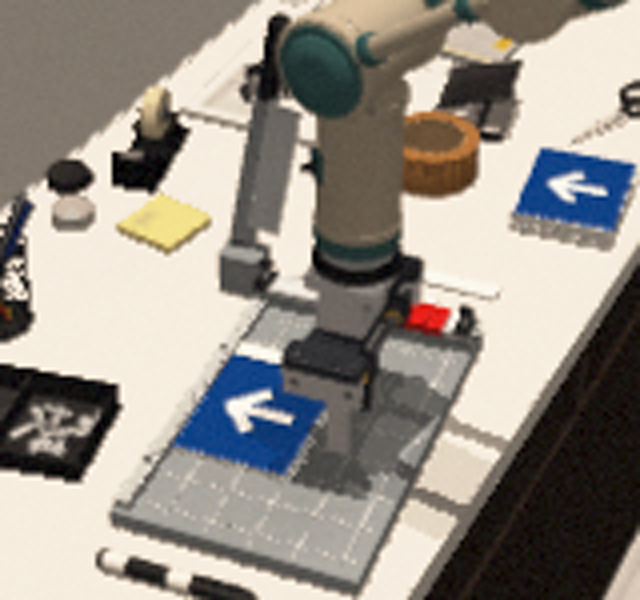

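The sign now lies flat along the fence, with its blue corner at crop (178,445). Next I'll lift and go round behind its +y edge.

Emit:
step_arm(linear=[[0,0,-2],[0,0,-3],[1,-1.5,-2],[2,-2.5,0],[2,-2.5,0],[2,-2.5,0],[1.6,-2,0],[0,0,0]], delta_rot=[[0,0,0],[0,0,0],[0,0,0],[0,0,0],[0,0,0],[0,0,0],[0,0,0],[0,0,-6.9]])

```text
time: 4.75
tool_pos: [643.7, 127.1, 96.0]
orientation: [0.993, 0.12, 0.003, -0.001]
force: [0.0, 0.0, -0.4]
finger_gap: 0.649
grasp_force: 0.0
```

Emit:
step_arm(linear=[[0,0,0],[0,0,0],[0,0,0],[0,0,0],[0,0,0],[0,0,0],[0,0,0],[0,0,0]], delta_rot=[[0,0,-7],[0,0,-7],[0,0,-7],[0,0,-7],[0,0,-7],[0,0,-7],[0,0,-7],[0,0,-7]])

```text
time: 5.42
tool_pos: [640.8, 122.7, 96.0]
orientation: [0.82, 0.573, 0.001, 0.0]
force: [-0.4, 0.4, -0.6]
finger_gap: 0.652
grasp_force: 0.0
```

Emit:
step_arm(linear=[[0,0,0],[0,0,0],[0,0,0],[0,0,0],[0,0,0]], delta_rot=[[0,0,-7],[0,0,-7],[0,0,-7],[0,0,-6.1],[0,0,0]])

```text
time: 5.83
tool_pos: [640.6, 122.6, 96.0]
orientation: [0.664, 0.748, 0.001, 0.0]
force: [-0.7, -0.2, -0.6]
finger_gap: 0.649
grasp_force: 0.0
```

```bash
python3 go.py 45 122 24.5 90
python3 - <<'E'
from edge import *
ct,cs=robot.camera("top"),robot.camera("scene")
T=[608.2,-2.4,.116]; g=Rz(.116)@[45,10,0]+[608.2,-2.4,0]
E
```

```text
t 5.8333 now(trim) [ 46.7 120.5  96. ] F [-0.7 -0.2 -0.6] gap 0.65
tool shift cm [ 0.15 -0.18  7.15] in goal-oriented tool axes [ 0.15 -0.17  7.15] turn deg [ 0.08 -0.    0.11]
```

Emit:
step_arm(linear=[[0.1,-0.15,2],[0,0,2],[0,0,1.5],[0,0,0.9],[0,0,0.5],[0,0,0.2],[0,0,0],[0,0,0]], delta_rot=[[0,0,0],[0,0,0],[0,0,0],[0,0,0],[0,0,0],[0,0,0],[0,0,0],[0,0,0]])

```text
time: 6.6
tool_pos: [638.9, 123.3, 25.7]
orientation: [0.665, 0.747, 0.001, 0.001]
force: [-0.4, -0.6, 0.3]
finger_gap: 0.649
grasp_force: 0.0
```

```bash
python3 go.py 45 -32 24.5 90
```

```text
t 6.6 now(trim) [ 45.  121.3  25.7] F [-0.4 -0.6  0.3] gap 0.65
tool shift cm [-15.33   0.     0.13] in goal-oriented tool axes [-15.33  -0.     0.12] turn deg [ 0.1   0.01 -0.02]
```

Emit:
step_arm(linear=[[-0.5,0,0.12],[-0.8,0,0],[-0.8,0,0],[-0.8,0,0],[-0.8,0,0],[-0.8,0,0],[-0.8,0,0],[-0.8,0,0]], delta_rot=[[0,0,0],[0,0,0],[0,0,0],[0,0,0],[0,0,0],[0,0,0],[0,0,0],[0,0,0]])

```text
time: 7.27
tool_pos: [645.2, 61.6, 23.7]
orientation: [0.665, 0.747, -0.0, 0.0]
force: [-0.6, 0.8, 0.0]
finger_gap: 0.652
grasp_force: 0.1
```

Emit:
step_arm(linear=[[-0.8,0,0],[-0.8,0,0],[-0.8,0,0],[-0.8,0,0],[-0.8,0,0],[-0.8,0,0],[-0.5,0,0],[0,0,0]], delta_rot=[[0,0,0],[0,0,0],[0,0,0],[0,0,0],[0,0,0],[0,0,0],[0,0,0],[0,0,0]])

```text
time: 7.93
tool_pos: [651.5, 8.6, 23.7]
orientation: [0.665, 0.747, -0.0, 0.0]
force: [0.2, -0.4, -0.2]
finger_gap: 0.651
grasp_force: 0.0
```

```bash
python3 go.py 45 -32 24.5 90
python3 - <<'E'
from edge import *
c=robot.camera("scene"); crop(c,190,120,160,150,4,"pics/s4.png")
E
```

```text
t 7.9333 now(trim) [44.3  6.  23.7] F [ 0.2 -0.4 -0.2] gap 0.65
tool shift cm [-3.8   0.07 -0.08] in goal-oriented tool axes [-3.8   0.07 -0.08] turn deg [ 0.01  0.03 -0.05]
```

View pics/s4.png

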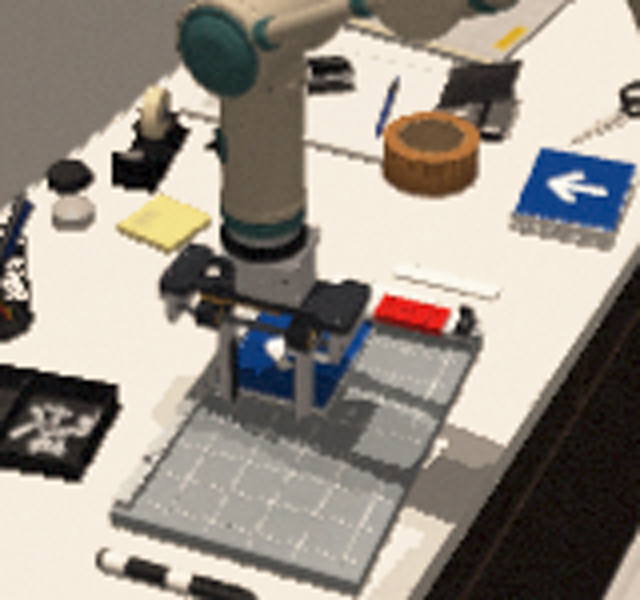

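The sign is travelling square under the fingers, with the fingers at crop (228,390) and (303,400). I'll stop about 10 mm short and measure.

Emit:
step_arm(linear=[[-0.6,0,-0.03],[-0.6,0,0],[-0.6,0,0],[-0.5,0,0],[-0.3,0,0],[-0.2,0,0],[0,0,0],[1,0,0]], delta_rot=[[0,0,0],[0,0,0],[0,0,0],[0,0,0],[0,0,0],[0,0,0],[0,0,0],[0,0,0]])

```text
time: 8.65
tool_pos: [653.7, -9.2, 24.0]
orientation: [0.666, 0.746, -0.0, 0.001]
force: [0.4, 1.1, -0.2]
finger_gap: 0.652
grasp_force: 0.0
```

Emit:
step_arm(linear=[[1,0,0],[2,0,-3],[4,0,-3],[4,0,-3],[4,0,-3],[4,0,-3],[0,0,0],[0,0,0]], delta_rot=[[0,0,0],[0,0,0],[0,0,0],[0,0,0],[0,0,0],[0,0,0],[0,0,0],[0,0,0]])

```text
time: 9.32
tool_pos: [634.5, 157.5, 155.9]
orientation: [0.663, 0.748, 0.001, 0.001]
force: [-0.1, -0.0, -0.6]
finger_gap: 0.653
grasp_force: 0.0
```

```bash
python3 go.py 45 -32 24.5 90
python3 - <<'E'
from edge import *
ct,cs=robot.camera("top"),robot.camera("scene")
crop(ct,170,150,130,108,6,"pics/t5.png"); crop(cs,220,140,110,110,5,"pics/s5.png")
import numpy as np; a,b=cv2.imread("pics/t5.png"),cv2.imread("pics/s5.png")
E
```

```text
t 9.3167 now(trim) [ 44.6 155.7 155.9] F [-0.1 -0.  -0.6] gap 0.65
tool shift cm [-18.78  -0.1   13.14] in goal-oriented tool axes [-18.77   0.04  13.14] turn deg [ 0.21 -0.01  0.27]
```

View pics/t5.png

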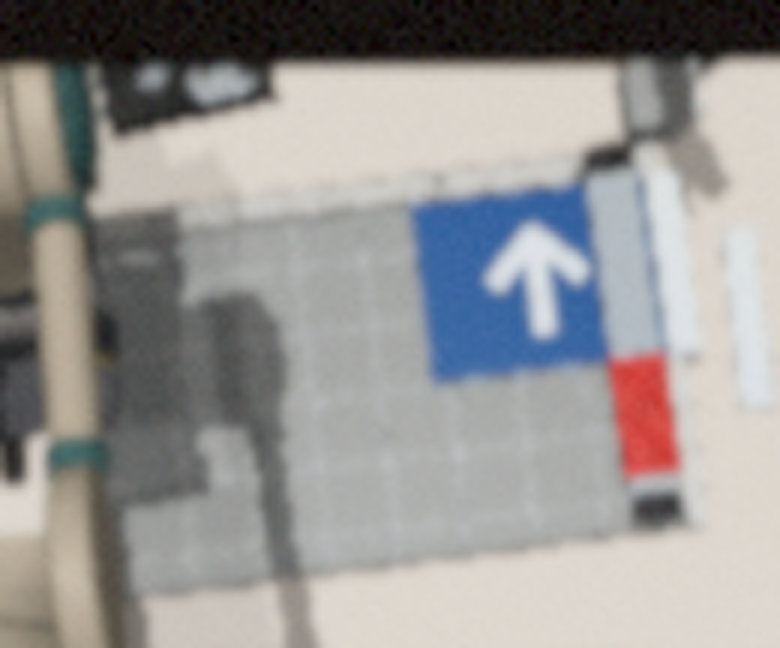

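The sign is square to the fence with the +y edge at crop x ≈ 415-435, and the white margin already shows past the bar at (675,265). Now the numbers.

```bash
cat > ms.py <<'E'
from edge import *
ct,cs=robot.camera("top"),robot.camera("scene")
T=[608.2,-2.4,.116]; g=Rz(.116)@[45,-108,0]+[608.2,-2.4,0]
base=[([-55,80,5],[55,80,5]),([-55,-15,5],[-55,80,5])]
lead=[([-55,-80,5],[55,-80,5])]; crop_=[([-50,-60,5],[20,-60,5])]
for n,o,Tc in (("t",[ct],[608.587,-2.562,.115]),("s",[cs],[606.334,-1.808,.121]),("ts",[ct,cs],[607.585,-2.225,.117])):
    for m,e in (("base",base),("+lead",base+lead)):
        S,r=refine([(c,e) for c in o],[g[0],g[1],.116],22); d,a=tf(S,Tc)
        l=Rz(-Tc[2])@(Rz(S[2])@[0,-80,0]+[S[0]-Tc[0],S[1]-Tc[1],0]); f=Rz(-Tc[2])@(Rz(S[2])@[55,0,0]+[S[0]-Tc[0],S[1]-Tc[1],0])
        print(n,m,"lead y",l[1].round(1),"far x",f[0].round(1),"ang",round(a,3),[(float(x[1]),float(x[2])) for x in r])
E
python3 ms.py
```

```text
t base lead y -192.7 far x 101.6 ang 0.001 [(-0.0, 2.8), (0.0, 2.6)]
t +lead lead y -191.5 far x 101.6 ang 0.001 [(0.2, 2.7), (0.0, 2.6), (-0.15, 1.3)]
s base lead y -192.8 far x 102.9 ang -0.005 [(0.0, 3.9), (-0.0, 4.9)]
s +lead lead y -191.4 far x 102.5 ang -0.004 [(0.3, 3.7), (0.0, 4.9), (0.14, 0.9)]
ts base lead y -192.9 far x 102.4 ang -0.001 [(0.05, 2.8), (0.0, 2.6), (-0.1, 3.9), (-0.01, 4.9)]
ts +lead lead y -191.8 far x 102.2 ang -0.001 [(0.1, 2.7), (0.05, 2.6), (-0.1, 1.3), (0.05, 3.9), (-0.05, 4.9), (-0.05, 1.0)]
```

View pics/s5.png

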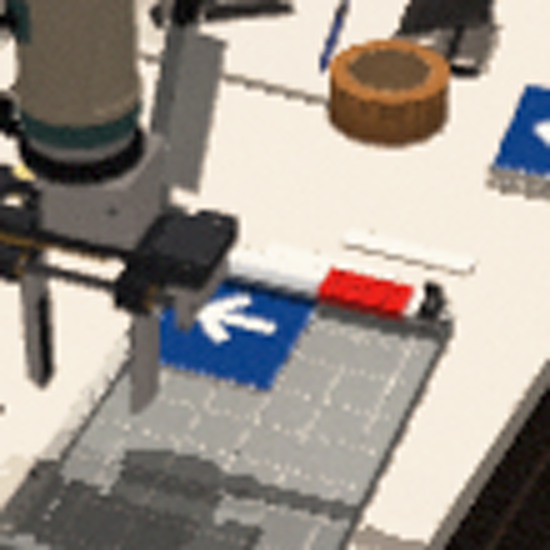

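Emit:
step_arm(linear=[[-3,0,2.5],[-4,0,2.5],[-4,0,2.5],[-3,0,2],[-0.5,0,1.5],[0,0,1.2],[0,0,0.7],[0,0,0.2]], delta_rot=[[0,0,0],[0,0,0],[0,0,0],[0,0,0],[0,0,0],[0,0,0],[0,0,0],[0,0,0]])

```text
time: 10.18
tool_pos: [648.8, 19.7, 26.8]
orientation: [0.665, 0.747, -0.001, -0.002]
force: [-0.1, 0.1, 0.1]
finger_gap: 0.647
grasp_force: 0.0
```

Emit:
step_arm(linear=[[-0.4,0,0],[0,0,0],[0,0,0]], delta_rot=[[0,0,0],[0,0,0],[0,0,0]])

```text
time: 10.43
tool_pos: [651.4, 16.2, 30.0]
orientation: [0.665, 0.747, 0.001, 0.001]
force: [-0.2, -0.5, 0.8]
finger_gap: 0.651
grasp_force: 0.0
```

```bash
python3 go.py 45 -28 24.2 90
```

```text
t 10.4333 now(trim) [45.1 13.4 30. ] F [-0.2 -0.5  0.8] gap 0.65
tool shift cm [-4.14 -0.02  0.58] in goal-oriented tool axes [-4.14 -0.01  0.58] turn deg [0.12 0.03 0.06]
```

Emit:
step_arm(linear=[[-0.7,0,0.35],[-0.8,0,0.2],[-0.8,0,0.02],[-0.6,0,0],[-0.4,0,0],[-0.3,0,0],[-0.3,0,0],[-0.2,0,0]], delta_rot=[[0,0,0],[0,0,0],[0,0,0],[0,0,0],[0,0,0],[0,0,0],[0,0,0],[0,0,0]])

```text
time: 11.1
tool_pos: [655.4, -25.5, 23.2]
orientation: [0.665, 0.747, 0.0, 0.0]
force: [-0.0, 0.3, 0.3]
finger_gap: 0.653
grasp_force: 0.1
```

Emit:
step_arm(linear=[[0,0,0],[0,0,0],[0,0,0]], delta_rot=[[0,0,0],[0,0,0],[0,0,0]])

```text
time: 11.35
tool_pos: [655.3, -24.9, 23.2]
orientation: [0.665, 0.747, -0.0, -0.0]
force: [-0.0, -0.3, -0.2]
finger_gap: 0.648
grasp_force: 0.0
```

```bash
python3 go.py 45 -28 24.2 90; python3 ms.py
python3 - <<'E'
from h import *
a=robot.camera("scene"); crop(a,220,140,80,90,6,"pics/s6.png"); crop(robot.camera("top"),220,165,80,80,6,"pics/t6.png")
x=cv2.imread("pics/s6.png")[:480];y=cv2.imread("pics/t6.png");cv2.imwrite("pics/c6.png",np.hstack([x,y])[:, :800])
E
```

```text
t 11.35 now(trim) [ 44.2 -27.8  23.2] F [-0.  -0.3 -0.2] gap 0.65
tool shift cm [-0.02  0.08 -0.1 ] in goal-oriented tool axes [-0.02  0.08 -0.1 ] turn deg [-0.    0.    0.02]
t base lead y -190.1 far x 102.2 ang 0.001 [(-0.0, 0.2), (0.01, 1.5)]
t +lead lead y -178.0 far x 103.9 ang 0.001 [(-0.59, 0.2), (0.04, 1.0), (-0.2, 5.3)]
s base lead y -201.1 far x 103.4 ang -0.005 [(0.01, 2.8), (0.0, 4.2)]
s +lead lead y -195.9 far x 104.1 ang -0.003 [(0.56, 2.2), (-0.01, 4.0), (-0.89, 0.6)]
ts base lead y -192.5 far x 102.8 ang -0.0 [(-0.3, 0.2), (0.05, 1.5), (0.81, 1.6), (-0.08, 3.9)]
ts +lead lead y -182.2 far x 103.9 ang -0.0 [(0.25, 0.2), (0.09, 1.1), (-0.55, 4.3), (0.79, 0.8), (0.04, 3.4), (-0.36, 1.9)]
```

The hand hides the edges, so I'll retreat and measure in the clear.

Emit:
step_arm(linear=[[1,0,-0.05],[2,0,-0.5],[3,0,-3],[4,0,-3],[4,0,-3],[3.5,0,-3],[0.5,0,-0.5],[0,0,0]], delta_rot=[[0,0,0],[0,0,0],[0,0,0],[0,0,0],[0,0,0],[0,0,0],[0,0,0],[0,0,0]])

```text
time: 12.22
tool_pos: [637.4, 139.6, 143.0]
orientation: [0.663, 0.748, 0.002, 0.002]
force: [0.4, 0.7, 0.7]
finger_gap: 0.65
grasp_force: 0.0
```

```bash
sed -i 's/45,-108,0/45,-118,0/' ms.py; python3 go.py 45 -28 24.2 90; python3 ms.py
python3 - <<'E'
from edge import *
# trimmer refit, unoccluded segments only: pad and front-right part of the bed
ct,cs=robot.camera("top"),robot.camera("scene")
for n,o in (("t",[ct]),("s",[cs])): T,r=refine([(c,pad+[([-110,-170,22],[-110,0,22])]) for c in o],[608.2,-2.4,.116],0); print(n,T)
a=cv2.resize(ct["color"][165:245,230:300],None,fx=6,fy=6,interpolation=2); cv2.imwrite("pics/t7.png",a[:,:,::-1])
E
```

```text
t 12.2167 now(trim) [ 45.4 137.7 143. ] F [0.4 0.7 0.7] gap 0.65
tool shift cm [-16.57  -0.17  11.87] in goal-oriented tool axes [-16.57  -0.04  11.88] turn deg [ 0.31 -0.02  0.23]
t base lead y -199.2 far x 101.6 ang 0.001 [(0.0, 2.9), (0.0, 2.6)]
t +lead lead y -198.1 far x 101.6 ang 0.001 [(0.15, 2.8), (0.0, 2.6), (-0.15, 0.9)]
s base lead y -199.6 far x 103.0 ang -0.005 [(0.0, 3.6), (-0.0, 4.8)]
s +lead lead y -198.5 far x 102.6 ang -0.005 [(0.15, 3.5), (0.0, 4.7), (-0.13, 1.0)]
ts base lead y -199.4 far x 102.4 ang -0.001 [(0.05, 2.9), (0.0, 2.6), (-0.09, 3.6), (-0.0, 4.7)]
ts +lead lead y -198.3 far x 102.2 ang -0.001 [(0.2, 2.8), (0.0, 2.6), (-0.1, 0.9), (0.05, 3.6), (-0.0, 4.7), (-0.22, 1.0)]
t [ 6.05031773e+02 -1.55454292e+00  1.39714039e-01]
s [5.95088051e+02 7.14035329e-01 1.93368697e-01]
```

View pics/t7.png

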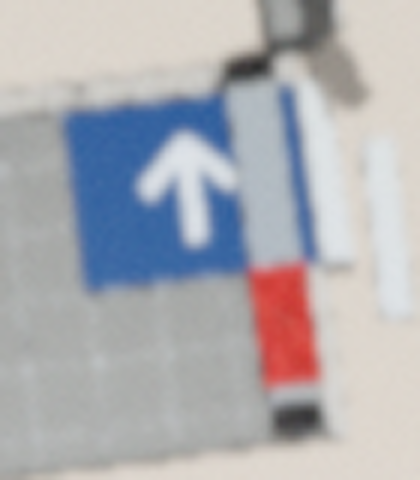

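Run:
```python
from edge import *
ct,cs=robot.camera("top"),robot.camera("scene")
for n,c,T in (("t",ct,[608.587,-2.562,.115]),("s",cs,[606.334,-1.808,.121])):
    ys=np.arange(-160,-216,-2.)
    for lab,xs,z in (("edge",np.linspace(-107,-101,7),22),("edgein",np.linspace(-78,-20,20),22),("sign",np.linspace(0,40,20),27)):
        P=np.array([[[x,y,z] for x in xs] for y in ys]).reshape(-1,3)@Rz(T[2]).T+[T[0],T[1],0]
        uv=w2px(c,P); v=np.array([map_coordinates(c["color"][...,j].astype(float),[uv[:,1],uv[:,0]],order=1).reshape(len(ys),-1).mean(1) for j in range(3)])
        print(n,lab); print(" ".join(f"{int(y)}:{int(r)},{int(b)}" for y,r,b in zip(ys,v[0],v[2])))
```

```text
t edge
-160:109,108 -162:114,113 -164:125,124 -166:142,140 -168:162,160 -170:180,177 -172:196,192 -174:204,200 -176:209,205 -178:212,206 -180:215,207 -182:218,207 -184:219,206 -186:220,205 -188:220,205 -190:220,205 -192:220,205 -194:220,205 -196:220,204 -198:220,204 -200:220,204 -202:221,205 -204:222,206 -206:221,205 -208:221,204 -210:221,204 -212:221,205 -214:221,205
t edgein
-160:206,71 -162:206,73 -164:205,82 -166:205,101 -168:205,130 -170:205,159 -172:207,182 -174:210,196 -176:211,203 -178:212,205 -180:213,204 -182:215,204 -184:217,203 -186:218,203 -188:219,204 -190:220,204 -192:220,204 -194:220,205 -196:220,205 -198:220,205 -200:220,205 -202:220,204 -204:219,204 -206:218,204 -208:216,205 -210:216,207 -212:217,210 -214:218,212
t sign
-160:177,192 -162:172,190 -164:164,186 -166:149,180 -168:127,173 -170:103,166 -172:91,162 -174:100,164 -176:128,173 -178:160,187 -180:188,203 -182:205,215 -184:215,223 -186:219,227 -188:221,228 -190:221,228 -192:221,227 -194:221,225 -196:220,222 -198:220,217 -200:219,211 -202:219,207 -204:218,204 -206:216,203 -208:214,205 -210:213,208 -212:214,214 -2
[... 399 characters left out ...]
2:138,32 -164:164,39 -166:191,46 -168:209,49 -170:218,51 -172:222,53 -174:225,55 -176:226,55 -178:224,56 -180:223,55 -182:222,55 -184:222,54 -186:224,55 -188:226,56 -190:227,56 -192:228,58 -194:228,65 -196:229,83 -198:230,112 -200:230,147 -202:231,178 -204:233,199 -206:235,210 -208:238,216 -210:240,219 -212:242,221 -214:244,222
s sign
-160:183,176 -162:194,185 -164:200,191 -166:204,197 -168:206,203 -170:208,208 -172:209,210 -174:212,211 -176:217,214 -178:225,217 -180:234,221 -182:241,225 -184:245,228 -186:247,230 -188:248,231 -190:248,231 -192:249,233 -194:249,233 -196:249,233 -198:249,233 -200:248,233 -202:248,232 -204:247,230 -206:247,228 -208:246,225 -210:245,224 -212:246,223 -214:246,223
```

Top profile: the steel edge lies at about -181 in my frame and the sign's lead at about -198.5. The overhang is therefore about 18 mm, so I'll push 1-2 mm more, slowly.

Emit:
step_arm(linear=[[-3,0,2.5],[-4,0,2.5],[-4,0,2.5],[-1.5,0,2],[0,0,1.3],[0,0,0.7],[0,0,0],[0,0,0]], delta_rot=[[0,0,0],[0,0,0],[0,0,0],[0,0,0],[0,0,0],[0,0,0],[0,0,0],[0,0,0]])

```text
time: 13.18
tool_pos: [649.7, 21.5, 30.6]
orientation: [0.665, 0.747, -0.0, -0.0]
force: [0.5, -0.3, 1.6]
finger_gap: 0.653
grasp_force: 0.0
```

```bash
python3 go.py 45 -29.5 23.8 90
```

```text
t 13.1833 now(trim) [44.  19.  30.6] F [ 0.5 -0.3  1.6] gap 0.65
tool shift cm [-4.85  0.1   0.68] in goal-oriented tool axes [-4.85  0.1   0.68] turn deg [-0.05 -0.02 -0.02]
```

Emit:
step_arm(linear=[[-0.8,0.1,0.4],[-1,0,0.2],[-1,0,0.08],[-0.8,0,0],[-0.5,0,0],[-0.2,0,0],[-0.15,0,0],[-0.1,0,0]], delta_rot=[[0,0,0],[0,0,0],[0,0,0],[0,0,0],[0,0,0],[0,0,0],[0,0,0],[0,0,0]])

```text
time: 13.85
tool_pos: [656.2, -23.6, 24.4]
orientation: [0.665, 0.747, 0.0, 0.0]
force: [-0.6, 0.9, 0.6]
finger_gap: 0.649
grasp_force: 0.0
```

Emit:
step_arm(linear=[[-0.1,0,0],[-0.1,0,0],[0,0,0],[0,0,0]], delta_rot=[[0,0,0],[0,0,0],[0,0,0],[0,0,0]])

```text
time: 14.18
tool_pos: [656.4, -25.2, 24.3]
orientation: [0.665, 0.747, -0.0, 0.0]
force: [0.5, -0.1, 0.1]
finger_gap: 0.656
grasp_force: 0.0
```

```bash
python3 go.py 45 -29.5 23.8 90
```

```text
t 14.1833 now(trim) [ 45.2 -28.2  24.3] F [ 0.5 -0.1  0.1] gap 0.66
tool shift cm [-0.13 -0.02  0.05] in goal-oriented tool axes [-0.13 -0.02  0.05] turn deg [-0.    0.    0.02]
```

Emit:
step_arm(linear=[[-0.07,0,0],[-0.07,0,0],[0,0,0],[0,0,0],[1,0,0],[1.5,0,-0.5],[2,0,-3],[3,0,-3]], delta_rot=[[0,0,0],[0,0,0],[0,0,0],[0,0,0],[0,0,0],[0,0,0],[0,0,0],[0,0,0]])

```text
time: 14.85
tool_pos: [646.4, 47.7, 88.0]
orientation: [0.666, 0.746, -0.001, -0.001]
force: [0.8, -0.1, 0.5]
finger_gap: 0.651
grasp_force: 0.0
```

Emit:
step_arm(linear=[[4,0,-3],[4,0,-3],[2,0,0],[0,0,0]], delta_rot=[[0,0,0],[0,0,0],[0,0,0],[0,0,0]], claw=-1)

```text
time: 15.18
tool_pos: [637.7, 139.4, 141.6]
orientation: [0.663, 0.749, 0.003, 0.001]
force: [-0.2, 0.5, -0.3]
finger_gap: 0.401
grasp_force: 0.0
```

```bash
python3 go.py -45 -150 110 90; python3 ms.py
```

```text
t 15.1833 now(trim) [ 45.7 137.4 141.6] F [-0.2  0.5 -0.3] gap 0.4
tool shift cm [-28.7   -9.24   3.04] in goal-oriented tool axes [-28.74  -9.07   3.16] turn deg [ 0.27 -0.16  0.3 ]
t base lead y -200.8 far x 101.9 ang 0.001 [(-0.0, 2.8), (0.0, 2.6)]
t +lead lead y -199.3 far x 101.9 ang 0.001 [(0.05, 2.7), (0.0, 2.6), (-0.05, 0.8)]
s base lead y -200.6 far x 103.4 ang -0.005 [(0.0, 4.3), (-0.0, 5.1)]
s +lead lead y -194.3 far x 103.5 ang -0.004 [(0.45, 3.4), (-0.0, 5.1), (-0.71, 0.8)]
ts base lead y -200.9 far x 102.8 ang -0.001 [(0.09, 2.8), (-0.04, 2.6), (-0.1, 4.3), (0.04, 5.1)]
ts +lead lead y -199.3 far x 102.5 ang -0.001 [(0.1, 2.7), (0.0, 2.6), (0.05, 0.8), (0.0, 4.3), (0.0, 5.1), (-0.4, 0.9)]
```

The lead is at about -200 and the sign is square on the fence. Next I'll close the fingers and move above the red pad.

Emit:
step_arm(linear=[[0,-3,0],[-1,-3,0],[-3.5,-3,0],[-4,0,0],[-4,0,0],[-4,0,0],[-4,0,0],[-4,0,0]], delta_rot=[[0,0,0],[0,0,0],[0,0,0],[0,0,0],[0,0,0],[0,0,0],[0,0,0],[0,0,0]])

```text
time: 15.95
tool_pos: [578.1, -119.7, 138.0]
orientation: [0.665, 0.746, -0.001, -0.001]
force: [0.3, 0.4, 0.3]
finger_gap: 0.005
grasp_force: 0.0
```

Emit:
step_arm(linear=[[-3,0,0],[-1,0,1],[0,0,2],[0,0,1.5],[0,0,0.5],[0,0,0],[0,0,0]], delta_rot=[[0,0,0],[0,0,0],[0,0,0],[0,0,0],[0,0,0],[0,0,0],[0,0,0]])

```text
time: 16.53
tool_pos: [583.5, -156.2, 88.3]
orientation: [0.665, 0.747, -0.0, -0.001]
force: [-0.9, 0.2, -0.6]
finger_gap: 0.007
grasp_force: 0.0
```

```bash
python3 go.py -45 -150 48 90
python3 - <<'E'
from h import *
crop(robot.camera("scene"),220,130,100,90,6,"pics/s8.png")
E
```

```text
t 16.5333 now(trim) [ -42.3 -149.9   88.3] F [-0.9  0.2 -0.6] gap 0.01
tool shift cm [-0.01 -0.27  4.03] in goal-oriented tool axes [-0.01 -0.27  4.03] turn deg [-0.06 -0.03  0.01]
```

View pics/s8.png

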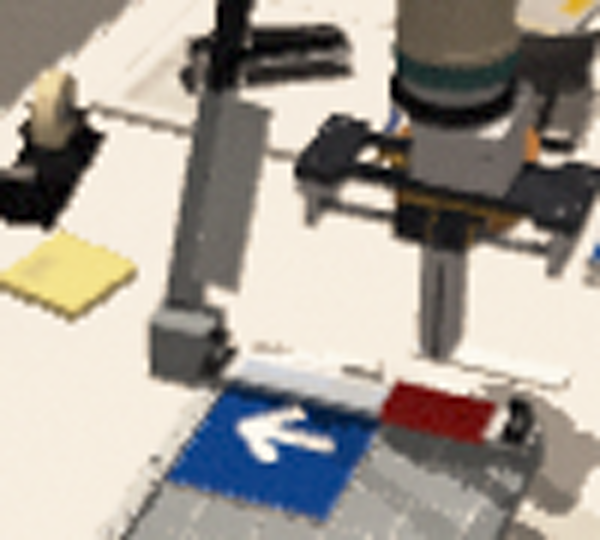

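The closed fingers, tip at crop (440,350), are above the red pad at (440,410), and the bar is clear of the blade. Now I'll descend gently.

Emit:
step_arm(linear=[[0,-0.2,1],[0,0,1],[0,0,0.7],[0,0,0.4],[0,0,0.2],[0,0,0],[0,0,0]], delta_rot=[[0,0,0],[0,0,0],[0,0,0],[0,0,0],[0,0,0],[0,0,0],[0,0,0]])

```text
time: 17.17
tool_pos: [582.1, -156.8, 55.7]
orientation: [0.665, 0.747, -0.0, 0.0]
force: [0.0, 0.7, -0.1]
finger_gap: 0.008
grasp_force: 0.0
```

Emit:
step_arm(linear=[[0,0,0.15],[0,0,0.15],[0,0,0.15],[0,0,0.15],[0,0,0.15],[0,0,0],[0,0,0]], delta_rot=[[0,0,0],[0,0,0],[0,0,0],[0,0,0],[0,0,0],[0,0,0],[0,0,0]])

```text
time: 17.75
tool_pos: [582.1, -156.8, 48.3]
orientation: [0.665, 0.747, -0.0, 0.0]
force: [0.7, 0.6, 0.4]
finger_gap: 0.005
grasp_force: 0.4
```

Just touching the pad. Next I'll press slowly.

Emit:
step_arm(linear=[[0,0,0.12],[0,0,0.12],[0,0,0.12],[0,0,0.12],[0,0,0.12],[0,0,0],[0,0,0]], delta_rot=[[0,0,0],[0,0,0],[0,0,0],[0,0,0],[0,0,0],[0,0,0],[0,0,0]])

```text
time: 18.33
tool_pos: [582.1, -156.8, 42.3]
orientation: [0.665, 0.747, 0.0, 0.0]
force: [-1.3, -0.2, 5.1]
finger_gap: 0.006
grasp_force: 2.3
```

Emit:
step_arm(linear=[[0,0,0.1],[0,0,0.1],[0,0,0.1],[0,0,0],[0,0,0]], delta_rot=[[0,0,0],[0,0,0],[0,0,0],[0,0,0],[0,0,0]])

```text
time: 18.75
tool_pos: [582.1, -156.8, 39.4]
orientation: [0.665, 0.747, 0.0, 0.0]
force: [-1.7, 0.0, 4.5]
finger_gap: 0.008
grasp_force: 2.7
```

Emit:
step_arm(linear=[[0,0,0.06],[0,0,0.06],[0,0,0],[0,0,0]], delta_rot=[[0,0,0],[0,0,0],[0,0,0],[0,0,0]])

```text
time: 19.08
tool_pos: [582.1, -156.9, 39.2]
orientation: [0.665, 0.747, 0.0, 0.0]
force: [-2.3, 0.5, 10.3]
finger_gap: 0.005
grasp_force: 5.2
```

Emit:
step_arm(linear=[[0,0,0.04],[0,0,0],[0,0,0],[0,0,0]], delta_rot=[[0,0,0],[0,0,0],[0,0,0],[0,0,0]])

```text
time: 19.42
tool_pos: [582.1, -156.9, 39.2]
orientation: [0.665, 0.747, 0.0, 0.0]
force: [-3.1, 0.9, 12.0]
finger_gap: 0.005
grasp_force: 6.2
```

Emit:
step_arm(linear=[[0,0,0],[0,0,0],[0,0,0],[0,0,0]], delta_rot=[[0,0,0],[0,0,0],[0,0,0],[0,0,0]])

```text
time: 19.75
tool_pos: [582.1, -156.9, 39.2]
orientation: [0.665, 0.747, 0.0, 0.0]
force: [-3.8, 1.0, 11.9]
finger_gap: 0.003
grasp_force: 6.2
```

```bash
python3 ms.py; python3 go.py -45 -150 39 90
```

```text
t base lead y -200.8 far x 101.6 ang 0.001 [(-0.0, 2.8), (0.0, 1.9)]
t +lead lead y -197.1 far x 101.6 ang 0.001 [(0.4, 2.4), (0.0, 1.9), (-0.43, 0.4)]
s base lead y -200.6 far x 103.5 ang -0.004 [(-0.0, 4.6), (0.0, 4.9)]
s +lead lead y -195.5 far x 103.7 ang -0.004 [(0.4, 3.9), (0.09, 4.9), (-0.5, 4.1)]
ts base lead y -200.8 far x 102.6 ang -0.001 [(0.05, 2.8), (-0.09, 1.9), (-0.1, 4.6), (0.09, 4.8)]
ts +lead lead y -197.4 far x 102.7 ang -0.001 [(0.4, 2.3), (-0.05, 1.9), (-0.34, 0.4), (0.2, 4.4), (0.05, 4.9), (-0.41, 3.5)]
t 19.85 now(trim) [ -43.8 -150.4   39.2] F [-2.3  0.8 13. ] gap 0.01
tool shift cm [ 0.04 -0.12  0.02] in goal-oriented tool axes [ 0.04 -0.12  0.02] turn deg [0.04 0.03 0.01]
```

The press is steady at about 12 N. The sign's visible edges haven't moved, and its lead edge is occluded now. Handing in.

```bash
python3 -c "
from plant import robot
print(robot.close_job())"
```

```text
the job is handed in; nothing more can be done
None
```

I handed the job in with the sign square against the fence, about 20 mm of its margin past the cutting edge, and the clamp bar held down at about 12 N. The hand-in gave no verdict. My first push, towards the fence, overshot and pressed the sign against it at about 36 N before I backed off; the sign stayed flat.

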